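# Feel which instrument cases are empty and sort the row

## Task

After class the three blue instrument cases stand in a row, shut, and any of them may be full or empty. Working along the row from the left, raise each case's handle end about a finger's breadth, its back edge staying on the bench, and hold it there a moment to feel the weight; then slide the full ones straight back until they sit flush against the power trunking, and draw the empty ones forward until their front edge lies on the yellow tape. Be gentle: never lift a case off the bench or tip it steeply, do not ram the trunking or press the cases down hard, leave them lying flat, and leave the other things on the bench alone.

Things in the scene. Friction and masses are not known exactly. Their poses are not given: they have to be found in the camera images.
- case_left: blue hard clamshell instrument case, 150 (x) x 120 (y) x 58 mm high, leftmost (+y) of three alike; origin: centre of underside; x runs from handle side to back side, y left. On its -x side a rigid 8 mm wire bow handle, 72 mm wide (arms at y = +-36), its cross bar along y with axis at x = -123, z = 42 mm; on the bar a black sleeve 12 mm thick, 50 mm long, that turns freely. Empty 0.24-0.29 kg, full 0.76-0.92 kg
- case_left_front (a point): middle of this case's front lower edge (75 mm in front of its origin, under the handle)
- case_left_back (a point): middle of this case's back lower edge (75 mm behind its origin); the case tips about this edge, 198 mm from the bar. Its mass lies about its middle, so the bar of a raised case carries about 0.4 of the weight: about 1 N if empty, 3 N or more if full
- case_middle: blue hard clamshell instrument case, 150 (x) x 120 (y) x 58 mm high, the middle one of three alike; origin: centre of underside; x runs from handle side to back side, y left. On its -x side a rigid 8 mm wire bow handle, 72 mm wide (arms at y = +-36), its cross bar along y with axis at x = -123, z = 42 mm; on the bar a black sleeve 12 mm thick, 50 mm long, that turns freely. Empty 0.24-0.29 kg, full 0.76-0.92 kg
- case_middle_front (a point): middle of this case's front lower edge (75 mm in front of its origin, under the handle)
- case_middle_back (a point): middle of this case's back lower edge (75 mm behind its origin); the case tips about this edge, 198 mm from the bar. Its mass lies about its middle, so the bar of a raised case carries about 0.4 of the weight: about 1 N if empty, 3 N or more if full
- case_right: blue hard clamshell instrument case, 150 (x) x 120 (y) x 58 mm high, rightmost (-y) of three alike; origin: centre of underside; x runs from handle side to back side, y left. On its -x side a rigid 8 mm wire bow handle, 72 mm wide (arms at y = +-36), its cross bar along y with axis at x = -123, z = 42 mm; on the bar a black sleeve 12 mm thick, 50 mm long, that turns freely. Empty 0.24-0.29 kg, full 0.76-0.92 kg
- case_right_front (a point): middle of this case's front lower edge (75 mm in front of its origin, under the handle)
- case_right_back (a point): middle of this case's back lower edge (75 mm behind its origin); the case tips about this edge, 198 mm from the bar. Its mass lies about its middle, so the bar of a raised case carries about 0.4 of the weight: about 1 N if empty, 3 N or more if full
- trunking: fixed aluminium power trunking with white socket plates on top, along the back of the bench behind the cases: 90 mm deep (x), 1000 mm long (y), 60 mm high; origin: foot of its flat front face, at mid-length; the front face, which looks to the robot, is the plane x = 0 of its frame
- tape: strip of yellow tape stuck flat on the bench in front of the cases, 40 mm wide (its x) and 720 mm long (its y), no height to speak of; origin: its middle, on the bench
- table: the bench with its white laminate top (top surface at height 0)
- dropper_left: small amber dropper bottle with a black cap, 26 mm thick and 80 mm tall, standing in the gap between left and middle case; origin: centre of its underside; leave alone
- dropper_right: the same, between middle and right case; leave alone
- refractometer: hand refractometer, a black tube about 175 mm long and 34 mm high lying on the bench at the right front; origin under its middle; leave alone
- plate: white plate 150 mm across, 14 mm high, at the right near the robot; leave alone
Mind the look-alikes: they are no part of the job. What is shaped like the case_middle but white is not meant.

How it is judged (in metres and radians):
On the way, in this order (a step that is already met when the one before it is completed fails the run):
1. the left case is held by its handle with the handle end raised (tilt over 0.03 rad, i.e. the handle up by 6 mm or more) and the back edge on the bench, for 0.3 s (angle between case_left's own z axis and vertical above 0.03 rad and height (world z) of case_left_back below 0.008 m and contact force between the fingers and case_left above 0.5 N), for 0.3 s.
2. the middle case is held by its handle with the handle end raised (tilt over 0.03 rad, i.e. the handle up by 6 mm or more) and the back edge on the bench, for 0.3 s (angle between case_middle's own z axis and vertical above 0.03 rad and height (world z) of case_middle_back below 0.008 m and contact force between the fingers and case_middle above 0.5 N), for 0.3 s.
3. the right case is held by its handle with the handle end raised (tilt over 0.03 rad, i.e. the handle up by 6 mm or more) and the back edge on the bench, for 0.3 s (angle between case_right's own z axis and vertical above 0.03 rad and height (world z) of case_right_back below 0.008 m and contact force between the fingers and case_right above 0.5 N), for 0.3 s.
At the end, for the whole second after the job is handed in: Full cases (over 5.0 N on the bench): lower back edge within 4 mm of the trunking's front face, square to it within 0.045 rad. Empty ones: lower front edge within 20 mm of the tape's middle line, square to it within 0.12 rad. All flat within 0.03 rad and at rest (((contact force between case_left and table above 5 N and x of case_left_back in the frame of trunking above -0.004 m and angle between the x axis of case_left and the x axis of trunking, either way round below 0.045 rad) or (contact force between case_left and table below 5 N and x of case_left_front in the frame of tape between -0.02 and 0.02 m and angle between the x axis of case_left and the x axis of tape, either way round below 0.12 rad)) and contact force between each of case_left, case_middle, case_right and table above 1.5 N and angle between each of case_left, case_middle, case_right's own z axis and vertical below 0.03 rad and linear speed of each of case_left, case_middle, case_right below 0.01 m/s and ((contact force between case_middle and table above 5 N and x of case_middle_back in the frame of trunking above -0.004 m and angle between the x axis of case_middle and the x axis of trunking, either way round below 0.045 rad) or (contact force between case_middle and table below 5 N and x of case_middle_front in the frame of tape between -0.02 and 0.02 m and angle between the x axis of case_middle and the x axis of tape, either way round below 0.12 rad)) and ((contact force between case_right and table above 5 N and x of case_right_back in the frame of trunking above -0.004 m and angle between the x axis of case_right and the x axis of trunking, either way round below 0.045 rad) or (contact force between case_right and table below 5 N and x of case_right_front in the frame of tape between -0.02 and 0.02 m and angle between the x axis of case_right and the x axis of tape, either way round below 0.12 rad))); the robot touches nothing.
It fails at once if a case tipped by more than 0.21 rad (12 degrees) (angle between any of case_left, case_middle, case_right's own z axis and vertical above 0.21 rad).
It fails at once if a case lifted off the bench (its back edge more than 15 mm up) (height (world z) of any of case_left_back, case_middle_back, case_right_back above 0.015 m).
It fails at once if a case pushed against the trunking with more than 20 N (contact force between any of case_left, case_middle, case_right and trunking above 20 N).
It fails at once if a case pressed on the bench with more than 25 N (contact force between any of case_left, case_middle, case_right and table above 25 N).
It fails at once if another thing on the bench moved by more than 20 mm (distance of any of dropper_left, dropper_right, refractometer, plate from where it was at the start of the episode above 0.02 m).
It also fails if it takes over 64 s, if anything falls off the work surface, if the arm or the gripper's body presses on something with over 40 N, if the wrist force passes 120 N, or if a joint passes its speed limit or range.

## Robot

A 7-joint arm with a two-finger parallel gripper is mounted at the origin on the work surface. World frame = base frame: x ahead of the robot, y to its left, z up, the work surface at z = 0. Lengths are in m, angles in degrees, forces in N, time in s.
With the tool pointing down it reaches from about 0.425 to 0.875 m from the base axis. Payload 4.7 kg.
Tool frame: the origin (TCP) lies midway between the tips of the shut fingers; the grasp point (between the pads) lies 19 mm behind it; z points along the fingers, x is the direction in which the jaws open and shut, and the axes are right-handed (so a half turn about z gives the same grasp; the last joint's range is limited). The gripper opens to 87 mm and grips with 3 to 60 N. Pads are 19 mm wide; open, the fingers measure 117 mm over their backs; the gripper's body (75 mm by 190 mm) begins 51 mm behind the grasp point.
Start: joints at [-71.557, 18.392, -4.016, 83.108, 1.295, 78.541, -3.26], TCP at [0.197, 0.619, 0.223] pointing down, gripper open.
Joint ranges: [-163.93, 163.93], [-17.29, 119.83], [-79.2, 71.16], [3.27, 140.29], [-89.18, 269.18], [5.43, 117.66], [-154.24, 154.24]. Speed limits (degrees/s): [147.25, 147.25, 180, 180, 180, 180, 180].

## Interface

Orientations are given as [roll, pitch, yaw] about the fixed x, y, z axes, in that order (R = Rz(yaw) Ry(pitch) Rx(roll)).
In Python, from cell import env gives the robot as it stands.
- The arm moves only by the tool carry_out, never from a script. Its argument "plan" is a list of rows, each an object with "grip": the closure, from 0 (fully open) to 1 (shut); "dp": the shift along the tool's x, y, z in m, a list of three; "rotation": the turn, a rotation vector about the tool's x, y, z in degrees, a list of three. In form: [{"grip": grip, "dp": [dx, dy, dz], "rotation": [wx, wy, wz]}, ...]. A call has 1 to 8 rows; each row shifts and turns the pose as measured when the row begins, along the tool's axes as they then stand; what a row does not reach is not made up. A row lasts 1/12 s, in which the tool goes at most 41.7 mm and 7.16 degrees, less where a joint would pass 70% of its speed; a pose out of reach is approached as far as the arm can. A call is refused whole if a number of a shift passes 0.0417 or a number of a turn 7.16, either way. A call with a gripper value outside its range is refused whole. The fingers move at their own pace and stop on an object; "force" is the grip in N (left out, the last holds). Time passes only in rows, so rows that do not move let the fingers close. It gives the time, the measured TCP pose, the force and the opening at its end, in the units of the state.
- env.get_obs(): the state, without advancing time (a new reading comes with each control period).
- env.read_camera(name): name is "side" or "top"; returns the picture (480x640x3 uint8, red, green, blue); there is no depth.
- env.camera_params(name): a dict with "fx", "fy", "cx", "cy" (pixels), "k1" (the pictures are not rectified: a ray, as slopes to the right and down, at radius r is drawn at 1 + k1 r^2 times it, then the intrinsics apply), "R" (3x3) and "t" (3): a world point X has camera coordinates R X + t. Camera axes: x right, y down, z forward; pixel columns grow to the right and rows downward; lengths in m; the calibration is good to about 2 mm. A picture is of the moment at which its call begins. camera_params takes no time and is no camera call.
- env.sign_off(): hands the job in, once; it reports no verdict.
The state is a dict: "time_s": time; "qpos": joint angles; "joint_velocities": joint speeds; "effort": joint torques, N m; "tool_pos": TCP position; "tool_rot": TCP orientation; "force": force on the tool from outside, world axes, zero at the start; "wrist_torque": the same for the moment, N m; "grip_width": finger opening in m.
Only numpy, scipy, OpenCV 4.12 (cv2) and the standard library are available. Lean on these libraries where they do the work, as an engineer would, in place of code of your own. Each camera call takes 0.05 s, during which the arm holds its last target. There are 200 camera calls.

## Working session

There is one attempt and no reset: what is moved stays moved. The work goes in short steps, Python scripts to look and compute and a tool call to move; the robot and the scene stay as the last step left them, time stands still between calls to the robot, and variables do not carry over. Pictures are saved under pics/ and viewed, about 8 in all and at most 12, crops included, and the job is handed in when it is done.

Besides the shell and the picture viewer there is one more tool, called after "Emit:" as name([rows], argument=value, ...), one row to a line, values as JSON. carry_out: Moves the arm, as the interface text tells. Its arguments: {"type":"object","properties":{"plan":{"type":"array","items":{"type":"object","properties":{"grip":{"type":"number"},"dp":{"type":"array","items":{"type":"number"}},"rotation":{"type":"array","items":{"type":"number"}}}}},"force":{"type":"number"}},"required":["plan"]}

```bash
mkdir -p pics; ls
python3 - <<'E'
from cell import env
import cv2
print(env.get_obs())
for n in("top","side"):
    im=env.read_camera(n); cv2.imwrite(f"pics/{n}0.png",im[:,:,::-1]); print(n,env.camera_params(n))
E
```

```text
pics
{'time_s': 0.0, 'qpos': array([-71.5543588 ,  18.43973472,  -4.0147589 ,  83.17513317,
         1.29434081,  78.53970687,  -3.25826245]), 'joint_velocities': array([ 0.05165191, -0.02505097,  0.06480749, -0.03545481, -0.03659592,
       -0.06173693,  0.07933506]), 'effort': array([ 8.58662133e-05, -4.91285169e+01, -4.03785193e-01, -3.12525630e+01,
       -6.39919331e-02,  4.35158762e-02,  1.69685436e-04]), 'tool_pos': array([0.1968347 , 0.61890346, 0.22145172]), 'tool_rot': array([1.79994699e+02, 1.09372840e-01, 7.23649813e+01]), 'force': array([ 0.42865898, -0.09952422,  0.4169094 ]), 'wrist_torque': array([-0.0125925 ,  0.01087841,  0.021148  ]), 'grip_width': 0.08696487095225786}
top {'fx': 612.0498064805796, 'fy': 612.0498064805796, 'cx': 311.90187242120754, 'cy': 238.4372305459991, 'k1': -0.10666699990263444, 'R': array([[-0.02082426, -0.9996758 , -0.01465106],
       [-0.99678874,  0.02189299, -0.07702534],
       [ 0.07732113,  0.01300002, -0.99692148]]), 't': array([-0.09313384,  0.53700355,  1.39252056])}
side {'fx': 456.81435015960415, 'fy': 456.81435015960415, 'cx': 317.98327647774823, 'cy': 238.9354709986914, 'k1': -0.003133732530425191, 'R': array([[-0.76731936, -0.64123206, -0.00651513],
       [-0.44261532,  0.53694499, -0.71817948],
       [ 0.46401797, -0.54818932, -0.69582742]]), 't': array([0.34438296, 0.32379605, 0.62267858])}
```

View pics/top0.png

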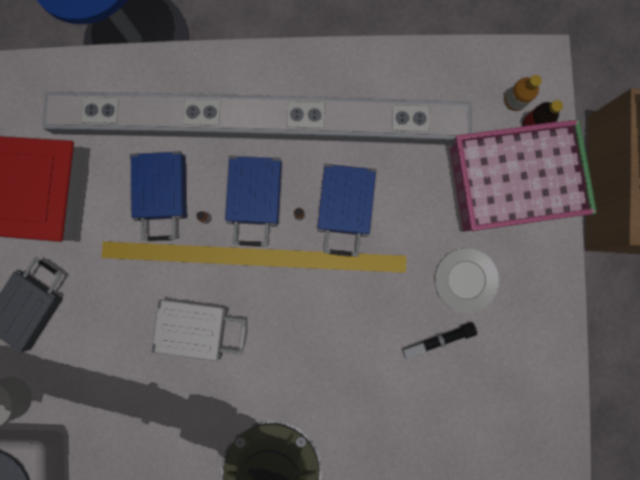

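View pics/side0.png

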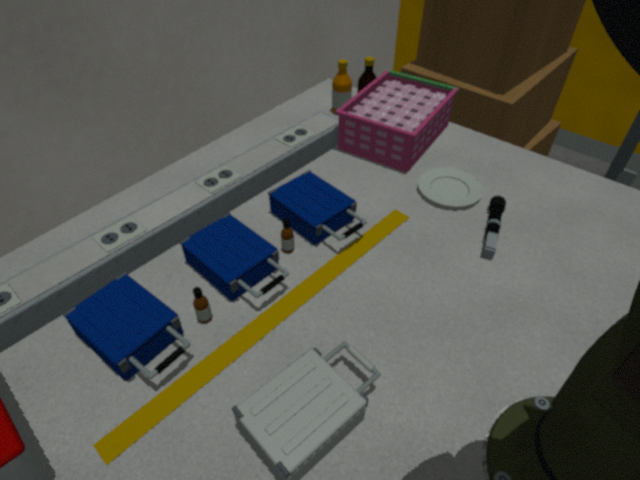

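The three blue cases are at top-image pixels (158,187), (254,190) and (347,200). The look-alikes are white at (190,330) and dark grey at (28,305), so neither is meant. Next I measure by fitting the box silhouettes.

```bash
cat > h.py <<'E'
from cell import env
import cv2, numpy as np
from scipy.optimize import minimize
def cam(n):
    p=env.camera_params(n); return p,np.array(p["R"]),np.array(p["t"])
def proj(n,X):
    p,R,t=cam(n); c=np.atleast_2d(X)@R.T+t; s=c[:,:2]/c[:,2:]
    s=s*(1+p["k1"]*(s**2).sum(1,keepdims=True)); return s*[p["fx"],p["fy"]]+[p["cx"],p["cy"]]
def unproj(n,uv,z):
    p,R,t=cam(n); d=(np.atleast_2d(uv)-[p["cx"],p["cy"]])/[p["fx"],p["fy"]]; s=d.copy()
    for _ in range(20): s=d/(1+p["k1"]*(s**2).sum(1,keepdims=True))
    r=np.c_[s,np.ones(len(s))]@R; C=-R.T@t; return C+r*((z-C[2])/r[:,2:])
def local(pose,P):
    x,y,a=pose; c,s=np.cos(a),np.sin(a); P=np.atleast_2d(P).astype(float)
    return np.c_[x+c*P[:,0]-s*P[:,1],y+s*P[:,0]+c*P[:,1],P[:,2]]
BOX=np.array([[a,b,z] for a in(-.075,.075) for b in(-.06,.06) for z in(0.003,.058)])
def blue(im):
    h=cv2.cvtColor(im,cv2.COLOR_RGB2HSV); return cv2.inRange(h,(105,120,40),(130,255,255))
def fit(views,x0):
    # views: list of (name, blue mask)
    S=4
    def cost(q):
        c=0
        for n,m in views:
            hull=cv2.convexHull(proj(n,local(q,BOX)).astype(np.float32))[:,0]
            lo=hull.min(0).astype(int)-10; hi=hull.max(0).astype(int)+10
            lo=np.maximum(lo,0); hi=np.minimum(hi,[640,480])
            A=np.zeros(((hi-lo)[1]*S,(hi-lo)[0]*S),np.uint8)
            cv2.fillPoly(A,[np.round(((hull-lo+.5)*S-.5)*16).astype(np.int32)],1,shift=4)
            B=cv2.resize(m[lo[1]:hi[1],lo[0]:hi[0]],(A.shape[1],A.shape[0]),interpolation=cv2.INTER_LINEAR)>127
            c+=1-(A.astype(bool)&B).sum()/(A.astype(bool)|B).sum()
        return c
    f=lambda v:cost([v[0]/100,v[1]/100,v[2]/20])
    v=np.array([x0[0]*100,x0[1]*100,x0[2]*20])
    for _ in range(2): 
        r=minimize(f,v,method="Nelder-Mead",options=dict(initial_simplex=np.r_[[v],v+np.eye(3)*.8])); v=r.x
    return np.array([v[0]/100,v[1]/100,v[2]/20]),r.fun
E
python3 - <<'E'
from h import *
T=cv2.imread("pics/top0.png")[:,:,::-1].copy(); Sd=cv2.imread("pics/side0.png")[:,:,::-1].copy()
mt,ms=blue(T),blue(Sd)
for n,uv in zip("LMR",[(158,187),(254,190),(347,200)]):
    w=unproj("top",uv,.05)[0]
    for v in ([("top",mt)],[("side",ms)],[("top",mt),("side",ms)]):
        q,c=fit(v,[w[0],w[1],0]); print(n,[a for a,_ in v],q.round(4),np.degrees(q[2]).round(2),round(c,3))
    print(" bar",local(q,[-.123,0,.042]).round(4), proj("top",local(q,[-.123,0,.042])).round(1))
h=cv2.cvtColor(T,cv2.COLOR_RGB2HSV); m=cv2.inRange(h,(18,120,80),(35,255,255)); m[:230]=0;m[285:]=0;m[:,430:]=0
n,l,st,ce=cv2.connectedComponentsWithStats(m); k=1+st[1:,4].argmax()
uv=np.argwhere(l==k)[:,::-1]; w=unproj("top",uv,0)[:,:2]; r=cv2.minAreaRect(w.astype(np.float32)); print("tape",r, w.mean(0), cv2.fitLine(w.astype(np.float32),2,0,.01,.01).ravel())
for p in [(204,217),(299,214)]: print("dropper",unproj("top",p,.08))
print("trunk cand", unproj("top",[(46,123),(470,133)],.06).round(4), unproj("top",[(46,131),(470,141)],0).round(4))
g=cv2.cvtColor(T,cv2.COLOR_RGB2GRAY)
for c in(140,250,350,430): print(c,g[90:148,c].tolist())
cv2.imwrite("pics/crop0.png",cv2.resize(T[80:280,90:420],None,fx=2.4,fy=2.4,interpolation=cv2.INTER_CUBIC)[:,:,::-1])
E
```

```text
L ['top'] [ 0.6655  0.254  -0.0227] -1.3 0.17
L ['side'] [ 0.6663  0.2515 -0.005 ] -0.29 0.132
L ['top', 'side'] [ 0.6654  0.2509 -0.0048] -0.28 0.304
 bar [[0.5424 0.2514 0.042 ]] [[156.7 237.8]]
M ['top'] [ 0.6497  0.029  -0.0112] -0.64 0.144
M ['side'] [ 0.6509  0.0287 -0.0782] -4.48 0.176
M ['top', 'side'] [ 0.6513  0.0302 -0.0721] -4.13 0.326
 bar [[0.5286 0.0391 0.042 ]] [[248.7 241.8]]
R ['top'] [ 0.6226 -0.1849 -0.1091] -6.25 0.123
R ['side'] [ 0.6219 -0.1877 -0.177 ] -10.14 0.221
R ['top', 'side'] [ 0.6237 -0.1869 -0.1437] -8.23 0.348
 bar [[ 0.5019 -0.1693  0.042 ]] [[340.6 251.6]]
tape ((0.49697139859199524, 0.03751435875892639), (0.7171899080276489, 0.03691587224602699), 86.07295989990234) [0.4968856 0.0370515] [0.06948751 0.9975828  0.4968856  0.0370515 ]
dropper [[0.58343837 0.13411843 0.08      ]]
dropper [[ 0.58520785 -0.07790616  0.08      ]]
trunk cand [[ 0.8176  0.5142  0.06  ]
 [ 0.7658 -0.4719  0.06  ]] [[ 0.8147  0.5415  0.    ]
 [ 0.7612 -0.4862  0.    ]]
140 [114, 114, 112, 108, 107, 108, 111, 114, 116, 115, 116, 116, 116, 116, 116, 116, 115, 116, 116, 116, 11
[... 343 characters left out ...]
, 127, 127, 127, 128, 128, 124, 116, 108, 107, 101, 87, 71, 61, 58, 59, 70, 89, 106, 115, 116, 115, 114, 114, 114, 114, 114]
350 [113, 113, 112, 111, 110, 110, 110, 107, 104, 105, 109, 116, 120, 122, 121, 121, 121, 121, 121, 122, 122, 122, 122, 122, 121, 120, 120, 121, 121, 123, 122, 122, 121, 121, 121, 121, 121, 121, 121, 121, 117, 110, 107, 107, 100, 86, 71, 61, 58, 59, 68, 85, 104, 112, 114, 115, 115, 115]
430 [117, 116, 115, 114, 114, 114, 115, 116, 116, 113, 108, 107, 109, 112, 116, 118, 118, 118, 117, 117, 117, 117, 117, 119, 120, 122, 122, 123, 122, 123, 124, 123, 123, 123, 122, 122, 121, 120, 119, 120, 120, 120, 119, 113, 109, 110, 109, 101, 85, 66, 56, 54, 56, 68, 91, 108, 114, 114]
```

View pics/crop0.png

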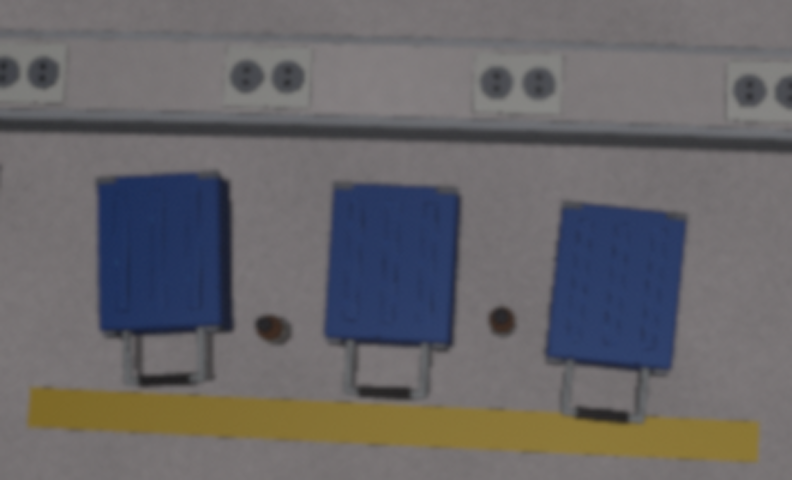

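The crop confirms three blue cases with bow handles and black sleeves at (158,238), (250,243) and (341,252). I refine the yaw from the top-face corners and sleeves, and the trunking line from intensity edges.

Run:
```python
from h import *
T=cv2.imread("pics/top0.png")[:,:,::-1].copy()
cr=lambda P:np.array(P)/2.4+[90,80]-.3
C=dict(L=[(100,180),(215,175),(224,330),(103,332)],M=[(334,186),(458,190),(450,343),(327,340)],R=[(564,205),(685,216),(668,368),(548,358)])
S=dict(L=(164,380),M=(384,392),R=(602,414))
for k in C:
    w=unproj("top",cr(C[k]),.058)[:,:2]; s=unproj("top",cr([S[k]]),.047)[0,:2]; c=w.mean(0)
    f=(w[0]+w[1]-w[2]-w[3])/2; l=(w[0]+w[3]-w[1]-w[2])/2; d=c-s
    print(k,"c",c.round(4),"len",np.hypot(*f).round(4),np.hypot(*l).round(4),"yaw f,l,h",np.degrees([np.arctan2(f[1],f[0]),np.arctan2(-l[0],l[1]),np.arctan2(d[1],d[0])]).round(1),"sleeve",s.round(4),np.hypot(*d).round(4))
g=cv2.GaussianBlur(cv2.cvtColor(T,cv2.COLOR_RGB2GRAY),(5,1),0).astype(float)
E=[]
for u in list(range(60,460,8)):
    col=g[110:150,u]; i=col.argmin(); gd=np.gradient(col)
    j=i+gd[i:i+8].argmax(); a=i-8+gd[i-8:i].argmin(); E.append((u,110+a,110+j))
E=np.array(E)
for nm,v,z in(("top",1,.06),("foot",2,0)):
    w=unproj("top",E[:,[0,v]],z); p=np.polyfit(w[:,1],w[:,0],1); r=w[:,0]-np.polyval(p,w[:,1]); k=abs(r)<.004; p=np.polyfit(w[k,1],w[k,0],1); print(nm,p.round(4),k.sum(),np.degrees(-np.arctan(p[0])).round(2))
print("white", unproj("top",[(165,298),(228,303),(246,318)],.058).round(3))
for y in(.25,.03,-.17): print(y,"tape x",.4969+.0697*(y-.037))
```

```text
L c [0.6613 0.248 ] len 0.1484 0.1145 yaw f,l,h [2.5 0.1 0.4] sleeve [0.5415 0.247 ] 0.1198
M c [0.6453 0.0259] len 0.1467 0.1172 yaw f,l,h [-3.5 -3.1 -5. ] sleeve [0.5254 0.0363] 0.1204
R c [ 0.6195 -0.185 ] len 0.1456 0.1138 yaw f,l,h [-7.6 -6.3 -7.7] sleeve [ 0.5002 -0.169 ] 0.1203
top [0.0552 0.7766] 48 -3.16
foot [0.0556 0.7779] 48 -3.18
white [[0.405 0.229 0.058]
 [0.391 0.086 0.058]
 [0.357 0.046 0.058]]
0.25 tape x 0.5117461
0.03 tape x 0.4964121
-0.17 tape x 0.4824721
```

Emit:
carry_out([
  {"grip": 0.5, "dp": [0, 0.035, 0], "rotation": [0, 0, 7.1]},
  {"grip": 0.5, "dp": [0, 0.035, 0], "rotation": [0, 0, 7.1]},
  {"grip": 0.5, "dp": [0, 0.035, 0], "rotation": [0, 0, 7.1]},
  {"grip": 0.5, "dp": [0, 0.035, 0], "rotation": [0, 0, 7.1]},
  {"grip": 0.5, "dp": [0, 0.035, 0], "rotation": [0, 0, 7.1]},
  {"grip": 0.5, "dp": [0, 0.035, 0], "rotation": [0, 0, 7.1]},
  {"grip": 0.5, "dp": [0, 0.035, 0], "rotation": [0, 0, 7.1]},
  {"grip": 0.5, "dp": [0, 0.035, 0], "rotation": [0, 0, 7.1]},
], force=15)

```text
time_s: 0.77
tool_pos: [0.3909, 0.4365, 0.2139]
tool_rot: [179.9, 0.6, 15.5]
force: [1.2, 0.4, 0.7]
grip_width: 0.0458
```

Emit:
carry_out([
  {"grip": 0.5, "dp": [0.012, 0.03, 0.01], "rotation": [0, 0, 7.1]},
  {"grip": 0.5, "dp": [0.015, 0.03, 0.01], "rotation": [0, 0, 7.1]},
  {"grip": 0.5, "dp": [0.025, 0.027, 0.01], "rotation": [0, 0, 0.8]},
  {"grip": 0.5, "dp": [0.025, 0.027, 0.01], "rotation": [0, 0, 0]},
  {"grip": 0.5, "dp": [0.025, 0.027, 0.01], "rotation": [0, 0, 0]},
  {"grip": 0.5, "dp": [0.025, 0.027, 0.01], "rotation": [0, 0, 0]},
  {"grip": 0.5, "dp": [0.02, 0.01, 0.01], "rotation": [0, 0, 0]},
  {"grip": 0.5, "dp": [0, 0, 0], "rotation": [0, 0, 0]},
])

```text
time_s: 1.43
tool_pos: [0.5575, 0.2455, 0.1389]
tool_rot: [179.5, 0.6, -0.6]
force: [0.3, -0.1, 0.1]
grip_width: 0.0435
```

Emit:
carry_out([
  {"grip": 0.5, "dp": [-0.016, -0.0025, 0.015], "rotation": [0, 0, -1]},
  {"grip": 0.5, "dp": [0, 0, 0.02], "rotation": [0, 0, 0]},
  {"grip": 0.5, "dp": [0, 0, 0.02], "rotation": [0, 0, 0]},
  {"grip": 0.5, "dp": [0, 0, 0.013], "rotation": [0, 0, 0]},
  {"grip": 0.5, "dp": [0, 0, 0], "rotation": [0, 0, 0]},
])

```text
time_s: 1.85
tool_pos: [0.54, 0.2457, 0.0676]
tool_rot: [179.5, 0.7, 0.2]
force: [0.2, 0.4, 0.0]
grip_width: 0.0438
```

Run:
```python
from h import *
o=env.get_obs(); print(o["tool_pos"].round(4),o["tool_rot"].round(2),o["force"].round(2))
im=env.read_camera("side"); c=im[260:420,60:280]
cv2.imwrite("pics/s1.png",cv2.resize(c,None,fx=3,fy=3,interpolation=cv2.INTER_CUBIC)[:,:,::-1])
```

```text
[0.54   0.2457 0.0676] [1.7946e+02 7.2000e-01 1.7000e-01] [0.25 0.38 0.02]
```

View pics/s1.png

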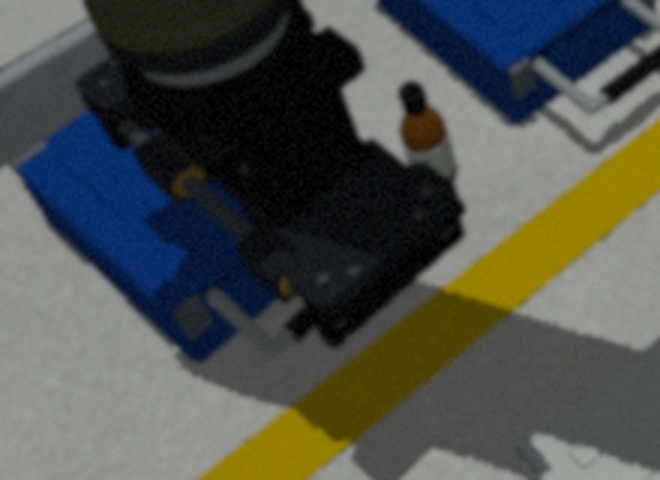

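The gripper straddles the left bar centrally, with its body above the case. Descending and gripping.

Emit:
carry_out([
  {"grip": 0.5, "dp": [0.001, -0.002, 0.02], "rotation": [0, 0, 0]},
  {"grip": 0.5, "dp": [0, 0, 0.015], "rotation": [0, 0, 0]},
  {"grip": 0.5, "dp": [0, 0, 0.007], "rotation": [0, 0, 0]},
  {"grip": 1, "dp": [0, 0, 0], "rotation": [0, 0, 0]},
  {"grip": 1, "dp": [0, 0, 0], "rotation": [0, 0, 0]},
  {"grip": 1, "dp": [0, 0, 0], "rotation": [0, 0, 0]},
  {"grip": 1, "dp": [0, 0, 0], "rotation": [0, 0, 0]},
  {"grip": 1, "dp": [0, 0, 0], "rotation": [0, 0, 0]},
])

```text
time_s: 2.57
tool_pos: [0.5441, 0.2534, 0.0338]
tool_rot: [179.9, 0.2, 0.4]
force: [-3.8, 0.4, 0.5]
grip_width: 0.0184
```

Emit:
carry_out([
  {"grip": 0.6, "dp": [0, 0.003, 0.004], "rotation": [0, 0, 0]},
  {"grip": 0.6, "dp": [0, 0.002, 0.006], "rotation": [0, 0, 0]},
  {"grip": 0.7, "dp": [0, 0, 0.001], "rotation": [0, 0, 0]},
  {"grip": 1, "dp": [0, 0, 0], "rotation": [0, 0, 0]},
  {"grip": 1, "dp": [0, 0, 0], "rotation": [0, 0, 0]},
  {"grip": 1, "dp": [0, 0, 0], "rotation": [0, 0, 0]},
  {"grip": 1, "dp": [0, 0, 0], "rotation": [0, 0, 0]},
  {"grip": 1, "dp": [0, 0, 0], "rotation": [0, 0, 0]},
])

```text
time_s: 3.23
tool_pos: [0.5443, 0.2477, 0.0229]
tool_rot: [180.0, 0.2, 0.4]
force: [-0.2, -0.4, 0.9]
grip_width: 0.0115
```

Gripped: the opening is 11.5 mm on the 12 mm sleeve. Raising the handle end.

Emit:
carry_out([
  {"grip": 1, "dp": [0.0005, 0, -0.003], "rotation": [0, 0, 0]},
  {"grip": 1, "dp": [0.0005, 0, -0.004], "rotation": [0, 0, 0]},
  {"grip": 1, "dp": [0.0005, 0, -0.004], "rotation": [0, 0, 0]},
  {"grip": 1, "dp": [0.0005, 0, -0.003], "rotation": [0, 0, 0]},
  {"grip": 1, "dp": [0, 0, 0], "rotation": [0, 0, 0]},
  {"grip": 1, "dp": [0, 0, 0], "rotation": [0, 0, 0]},
  {"grip": 1, "dp": [0, 0, 0], "rotation": [0, 0, 0]},
  {"grip": 1, "dp": [0, 0, 0], "rotation": [0, 0, 0]},
])

```text
time_s: 3.9
tool_pos: [0.5477, 0.2481, 0.0389]
tool_rot: [180.0, 0.0, 0.4]
force: [0.5, -0.4, -1.6]
grip_width: 0.011
```

Run:
```python
from h import *
for i in range(3):
    o=env.get_obs(); print(o["time_s"],o["tool_pos"].round(4),o["tool_rot"].round(2),o["force"].round(2)); im=env.read_camera("side")
```

```text
3.9 [0.5477 0.2481 0.0389] [1.7999e+02 1.0000e-02 3.9000e-01] [ 0.46 -0.41 -1.57]
3.95 [0.5477 0.2481 0.0389] [1.7999e+02 2.0000e-02 3.9000e-01] [ 0.14 -0.01 -1.19]
4.0 [0.5476 0.2481 0.0388] [1.7999e+02 2.0000e-02 3.9000e-01] [ 0.25 -0.32 -1.66]
```

```bash
cat >> h.py <<'E'
def weigh(n=12):
    F=[]
    for i in range(n):
        F.append(np.r_[env.get_obs()["force"],env.get_obs()["wrist_torque"]]); im=env.read_camera("side")
    o=env.get_obs(); F=np.array(F); print("t",round(o["time_s"],2),o["tool_pos"].round(4),o["tool_rot"].round(2),"F",F.mean(0).round(2),F.std(0).round(2),"w",round(o["grip_width"],4)); return im
E
python3 - <<'E'
from h import *
im=weigh(); cv2.imwrite("pics/s2.png",cv2.resize(im[260:420,60:280],None,fx=3,fy=3,interpolation=cv2.INTER_CUBIC)[:,:,::-1])
E
```

```text
t 4.65 [0.5477 0.2481 0.039 ] [1.7999e+02 2.0000e-02 3.9000e-01] F [ 0.58 -0.08 -1.55 -0.06 -0.05  0.05] [0.26 0.5  0.48 0.02 0.03 0.02] w 0.0111
```

View pics/s2.png

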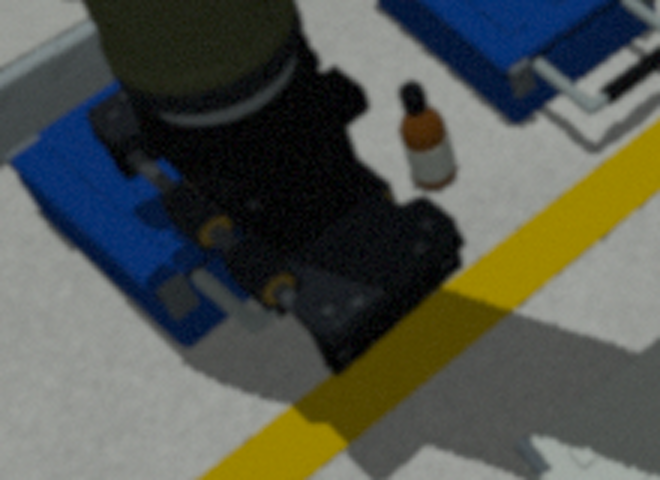

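The picture shows the left case raised at its handle end, with the front corner moved up to (180,345) and a shadow beneath it. The load is about 1.5 N, which looks empty. I lower it and read the baseline to be sure.

Emit:
carry_out([
  {"grip": 1, "dp": [-0.0005, 0, 0.004], "rotation": [0, 0, 0]},
  {"grip": 1, "dp": [-0.0005, 0, 0.004], "rotation": [0, 0, 0]},
  {"grip": 1, "dp": [-0.0005, 0, 0.003], "rotation": [0, 0, 0]},
  {"grip": 1, "dp": [-0.0005, 0, 0.003], "rotation": [0, 0, 0]},
  {"grip": 1, "dp": [0, 0, 0.001], "rotation": [0, 0, 0]},
  {"grip": 1, "dp": [0, 0, 0], "rotation": [0, 0, 0]},
])

```text
time_s: 5.15
tool_pos: [0.5441, 0.2483, 0.0226]
tool_rot: [180.0, 0.2, 0.4]
force: [-0.7, -1.1, 4.7]
grip_width: 0.0114
```

Run:
```python
from h import *
weigh(8)
```

```text
t 5.55 [0.5443 0.2484 0.0228] [-1.8e+02  1.5e-01  4.0e-01] F [-1.34 -0.6   3.86 -0.23  0.32  0.02] [0.59 0.45 0.67 0.03 0.06 0.02] w 0.0115
```

Emit:
carry_out([
  {"grip": 0.5, "dp": [0, 0, -0.001], "rotation": [0, 0, 0]},
  {"grip": 0.5, "dp": [0, 0, 0], "rotation": [0, 0, 0]},
  {"grip": 0.5, "dp": [0, 0, 0], "rotation": [0, 0, 0]},
  {"grip": 0.5, "dp": [0, 0, -0.02], "rotation": [0, 0, 0]},
  {"grip": 0.5, "dp": [0, 0, -0.04], "rotation": [0, 0, 0]},
  {"grip": 0.5, "dp": [0, 0, -0.035], "rotation": [0, 0, 0]},
  {"grip": 0.5, "dp": [-0.003, 0.02, -0.015], "rotation": [0, 0, 2]},
  {"grip": 0.5, "dp": [-0.003, 0.04, 0], "rotation": [0, 0, 2]},
])

```text
time_s: 6.22
tool_pos: [0.5345, 0.1963, 0.133]
tool_rot: [179.9, 0.4, -3.0]
force: [1.0, -0.4, -0.2]
grip_width: 0.0432
```

Emit:
carry_out([
  {"grip": 0.5, "dp": [-0.003, 0.04, 0], "rotation": [0, 0, 0]},
  {"grip": 0.5, "dp": [-0.003, 0.04, 0], "rotation": [0, 0, 0]},
  {"grip": 0.5, "dp": [0, 0.04, 0], "rotation": [0, 0, 0]},
  {"grip": 0.5, "dp": [0, 0.02, 0], "rotation": [0, 0, 0]},
  {"grip": 0.5, "dp": [0, 0, 0], "rotation": [0, 0, 0]},
  {"grip": 0.5, "dp": [0, 0, 0], "rotation": [0, 0, 0]},
])

```text
time_s: 6.72
tool_pos: [0.5211, 0.0438, 0.1353]
tool_rot: [180.0, 0.1, -3.5]
force: [0.5, 2.4, -0.0]
grip_width: 0.0439
```

Run:
```python
from h import *
weigh(10)
```

```text
t 7.22 [0.5212 0.0456 0.1351] [ 1.7996e+02  1.0000e-01 -3.2600e+00] F [-0.12 -0.03 -0.04 -0.08  0.05  0.  ] [0.4  1.   0.63 0.03 0.03 0.01] w 0.0435
```

Emit:
carry_out([
  {"grip": 0.5, "dp": [0.007, 0.01, 0.01], "rotation": [0, 0, 0.5]},
  {"grip": 0.5, "dp": [0, 0, 0.025], "rotation": [0, 0, 0]},
  {"grip": 0.5, "dp": [0, 0, 0.025], "rotation": [0, 0, 0]},
  {"grip": 0.5, "dp": [0, 0, 0.015], "rotation": [0, 0, 0]},
  {"grip": 0.5, "dp": [0, 0, 0], "rotation": [0, 0, 0]},
  {"grip": 0.5, "dp": [0, 0, 0], "rotation": [0, 0, 0]},
])

```text
time_s: 7.72
tool_pos: [0.5312, 0.0318, 0.0561]
tool_rot: [179.9, -0.2, -3.9]
force: [-0.2, -0.7, 0.3]
grip_width: 0.0438
```

Emit:
carry_out([
  {"grip": 0.5, "dp": [-0.003, -0.004, 0.015], "rotation": [0, 0, 0]},
  {"grip": 0.5, "dp": [0, 0, 0.012], "rotation": [0, 0, 0]},
  {"grip": 0.5, "dp": [0, 0, 0.003], "rotation": [0, 0, 0]},
  {"grip": 0.5, "dp": [0, 0, 0], "rotation": [0, 0, 0]},
])

```text
time_s: 8.05
tool_pos: [0.5313, 0.0343, 0.0269]
tool_rot: [179.9, -0.4, -3.9]
force: [-0.5, -0.8, 0.1]
grip_width: 0.0436
```

Emit:
carry_out([
  {"grip": 0.7, "dp": [-0.002, 0, 0.003], "rotation": [0, 0, 0]},
  {"grip": 0.8, "dp": [0, 0, 0.001], "rotation": [0, 0, 0]},
  {"grip": 1, "dp": [0, 0, 0], "rotation": [0, 0, 0]},
  {"grip": 1, "dp": [0, 0, 0], "rotation": [0, 0, 0]},
  {"grip": 1, "dp": [0, 0, 0], "rotation": [0, 0, 0]},
  {"grip": 1, "dp": [0, 0, 0], "rotation": [0, 0, 0]},
  {"grip": 1, "dp": [0, 0, 0], "rotation": [0, 0, 0]},
])

```text
time_s: 8.63
tool_pos: [0.5275, 0.0342, 0.0242]
tool_rot: [179.9, -0.2, -4.0]
force: [-0.3, 0.1, -0.8]
grip_width: 0.0112
```

Gripped; lift and weigh.

Emit:
carry_out([
  {"grip": 1, "dp": [0.0005, 0, -0.003], "rotation": [0, 0, 0]},
  {"grip": 1, "dp": [0.0005, 0, -0.004], "rotation": [0, 0, 0]},
  {"grip": 1, "dp": [0.0005, 0, -0.004], "rotation": [0, 0, 0]},
  {"grip": 1, "dp": [0.0005, 0, -0.003], "rotation": [0, 0, 0]},
  {"grip": 1, "dp": [0, 0, 0], "rotation": [0, 0, 0]},
  {"grip": 1, "dp": [0, 0, 0], "rotation": [0, 0, 0]},
  {"grip": 1, "dp": [0, 0, 0], "rotation": [0, 0, 0]},
  {"grip": 1, "dp": [0, 0, 0], "rotation": [0, 0, 0]},
])

```text
time_s: 9.3
tool_pos: [0.5316, 0.0339, 0.0398]
tool_rot: [179.9, -0.4, -4.0]
force: [-0.4, -0.1, -3.8]
grip_width: 0.0114
```

Run:
```python
from h import *
weigh(10)
```

```text
t 9.8 [0.5315 0.0339 0.0398] [179.93  -0.43  -3.97] F [ 0.19  0.18 -2.83 -0.07  0.07 -0.01] [0.57 0.26 0.68 0.03 0.02 0.03] w 0.0116
```

The middle case reads about 2.9 N at the bar, so it is full. Lowering it.

Emit:
carry_out([
  {"grip": 1, "dp": [-0.0005, 0, 0.004], "rotation": [0, 0, 0]},
  {"grip": 1, "dp": [-0.0005, 0, 0.004], "rotation": [0, 0, 0]},
  {"grip": 1, "dp": [-0.0005, 0, 0.003], "rotation": [0, 0, 0]},
  {"grip": 1, "dp": [-0.0005, 0, 0.003], "rotation": [0, 0, 0]},
  {"grip": 1, "dp": [0, 0, 0], "rotation": [0, 0, 0]},
  {"grip": 1, "dp": [0, 0, 0], "rotation": [0, 0, 0]},
])

```text
time_s: 10.3
tool_pos: [0.5278, 0.0342, 0.0241]
tool_rot: [179.9, -0.2, -4.0]
force: [-1.5, 0.4, -0.1]
grip_width: 0.0111
```

Emit:
carry_out([
  {"grip": 1, "dp": [0.004, 0, 0], "rotation": [0, 0, -0.4]},
  {"grip": 1, "dp": [0.006, 0, 0], "rotation": [0, 0, -0.4]},
  {"grip": 1, "dp": [0.006, 0, 0], "rotation": [0, 0, 0]},
  {"grip": 1, "dp": [0.006, 0, 0], "rotation": [0, 0, 0]},
  {"grip": 1, "dp": [0.006, 0, 0], "rotation": [0, 0, 0]},
])

```text
time_s: 10.72
tool_pos: [0.5427, 0.0332, 0.0241]
tool_rot: [-180.0, 1.6, -3.1]
force: [-10.3, 0.2, 8.3]
grip_width: 0.0114
```

Pushing builds up downward load, so I ease the handle up about 3 mm and continue slowly.

Emit:
carry_out([
  {"grip": 1, "dp": [0, 0, -0.003], "rotation": [0, 0, 0]},
  {"grip": 1, "dp": [0.003, 0, -0.001], "rotation": [0, 0, 0]},
  {"grip": 1, "dp": [0.005, 0, 0], "rotation": [0, 0, 0]},
  {"grip": 1, "dp": [0.005, 0, 0], "rotation": [0, 0, 0]},
  {"grip": 1, "dp": [0.005, 0, 0], "rotation": [0, 0, 0]},
])

```text
time_s: 11.13
tool_pos: [0.5594, 0.0321, 0.0265]
tool_rot: [180.0, 1.9, -3.1]
force: [-2.8, 0.0, -2.7]
grip_width: 0.0114
```

Emit:
carry_out([
  {"grip": 1, "dp": [0.005, 0, 0], "rotation": [0, 0, 0]},
  {"grip": 1, "dp": [0.005, 0, 0], "rotation": [0, 0, 0]},
  {"grip": 1, "dp": [0.004, 0, 0], "rotation": [0, 0, 0]},
])

```text
time_s: 11.38
tool_pos: [0.5742, 0.0313, 0.025]
tool_rot: [180.0, 2.0, -3.0]
force: [-3.6, -0.3, -2.7]
grip_width: 0.0115
```

Emit:
carry_out([
  {"grip": 1, "dp": [0.002, 0, 0], "rotation": [0, 0, 0]},
  {"grip": 1, "dp": [0.002, 0, 0], "rotation": [0, 0, 0]},
])

```text
time_s: 11.55
tool_pos: [0.5781, 0.031, 0.0243]
tool_rot: [179.9, 2.1, -3.0]
force: [-8.2, 0.5, -2.6]
grip_width: 0.0112
```

Emit:
carry_out([
  {"grip": 1, "dp": [0.0015, 0, 0], "rotation": [0, 0, 0]},
  {"grip": 1, "dp": [0, 0, 0], "rotation": [0, 0, 0]},
])

```text
time_s: 11.72
tool_pos: [0.5779, 0.031, 0.0243]
tool_rot: [179.9, 2.5, -3.0]
force: [-2.3, -0.6, -1.4]
grip_width: 0.0114
```

Emit:
carry_out([
  {"grip": 1, "dp": [0.001, 0, 0.001], "rotation": [0, 0, 0]},
  {"grip": 1, "dp": [0.002, 0, 0.0005], "rotation": [0, 0, 0]},
])

```text
time_s: 11.88
tool_pos: [0.5779, 0.031, 0.0241]
tool_rot: [180.0, 2.9, -3.0]
force: [-12.7, 0.5, 8.2]
grip_width: 0.0112
```

Run:
```python
from h import *
o=env.get_obs(); print(o["time_s"],o["tool_pos"].round(4),o["tool_rot"].round(2),o["force"].round(2))
im=env.read_camera("top"); cv2.imwrite("pics/t1.png",cv2.resize(im[80:280,90:420],None,fx=2.4,fy=2.4,interpolation=cv2.INTER_CUBIC)[:,:,::-1])
```

```text
11.8833 [0.5779 0.031  0.0241] [179.99   2.9   -3.02] [-12.74   0.5    8.2 ]
```

View pics/t1.png

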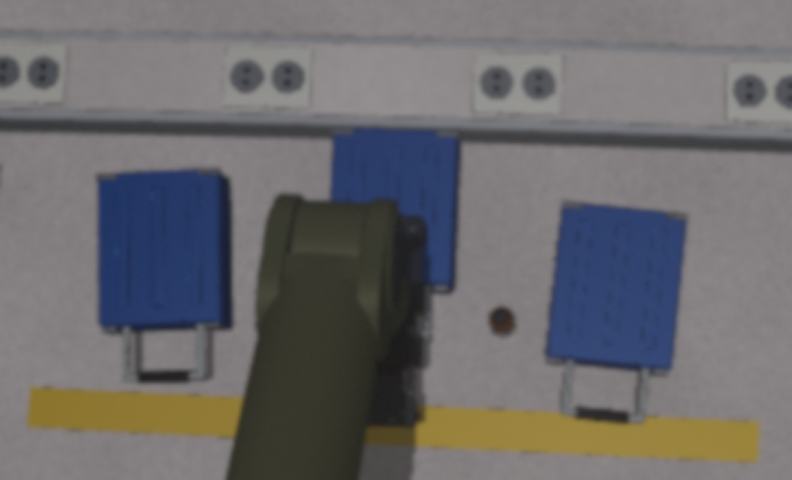

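The top view shows the middle case's back edge meeting the trunking along its whole width, from (335,130) to (457,132) in the crop. Further pushes no longer move it. Relieving and releasing it, then on to the right case.

Emit:
carry_out([
  {"grip": 1, "dp": [0, 0, -0.0003], "rotation": [0, 0, 0]},
  {"grip": 0.5, "dp": [0, 0, 0], "rotation": [0, 0, 0]},
  {"grip": 0.5, "dp": [0, 0, 0], "rotation": [0, 0, 0]},
  {"grip": 0.5, "dp": [0, 0, 0], "rotation": [0, 0, 0]},
  {"grip": 0.5, "dp": [0, 0, -0.02], "rotation": [0, 1.5, 0]},
  {"grip": 0.5, "dp": [0, 0, -0.04], "rotation": [0, 1.4, 0]},
  {"grip": 0.5, "dp": [-0.01, 0, -0.04], "rotation": [0, 0, 2]},
  {"grip": 0.5, "dp": [-0.01, 0.02, -0.01], "rotation": [0, 0, 2]},
])

```text
time_s: 12.6
tool_pos: [0.5657, 0.0161, 0.1386]
tool_rot: [-179.9, -0.9, -6.8]
force: [0.1, 0.6, 0.8]
grip_width: 0.0422
```

Emit:
carry_out([
  {"grip": 0.5, "dp": [-0.015, 0.04, 0], "rotation": [0, 0, 0.5]},
  {"grip": 0.5, "dp": [-0.015, 0.04, 0], "rotation": [0, 0, 0]},
  {"grip": 0.5, "dp": [0, 0.04, 0], "rotation": [0, 0, 0]},
  {"grip": 0.5, "dp": [0, 0.03, 0.01], "rotation": [0, 0, 0]},
  {"grip": 0.5, "dp": [0, 0.015, 0.02], "rotation": [0, 0, 0]},
  {"grip": 0.5, "dp": [0, 0, 0.01], "rotation": [0, 0, 0]},
  {"grip": 0.5, "dp": [0, 0, 0], "rotation": [0, 0, 0]},
  {"grip": 0.5, "dp": [0, 0, 0], "rotation": [0, 0, 0]},
])

```text
time_s: 13.27
tool_pos: [0.5281, -0.1548, 0.1117]
tool_rot: [-179.7, -3.3, -7.6]
force: [-1.0, 0.8, 0.8]
grip_width: 0.0436
```

Emit:
carry_out([
  {"grip": 0.5, "dp": [-0.012, 0.009, 0], "rotation": [0, -1.6, 0]},
  {"grip": 0.5, "dp": [-0.009, 0.007, 0.015], "rotation": [0, -1.6, 0]},
  {"grip": 0.5, "dp": [0, 0, 0.02], "rotation": [0, 0, 0]},
  {"grip": 0.5, "dp": [0, 0, 0.015], "rotation": [0, 0, 0]},
  {"grip": 0.5, "dp": [0, 0, 0], "rotation": [0, 0, 0]},
  {"grip": 0.5, "dp": [0, 0, 0], "rotation": [0, 0, 0]},
])

```text
time_s: 13.77
tool_pos: [0.5143, -0.1585, 0.0646]
tool_rot: [-179.5, -0.6, -6.6]
force: [0.5, 0.0, 0.1]
grip_width: 0.0434
```

Emit:
carry_out([
  {"grip": 0.5, "dp": [-0.0095, 0.0115, 0], "rotation": [0, -0.5, 0.8]},
  {"grip": 0.5, "dp": [-0.002, 0.001, 0], "rotation": [0, 0, 0]},
  {"grip": 0.5, "dp": [0, 0, 0], "rotation": [0, 0, 0]},
])

```text
time_s: 14.02
tool_pos: [0.503, -0.1683, 0.067]
tool_rot: [-179.5, -0.2, -7.2]
force: [-0.2, 1.3, -0.0]
grip_width: 0.0435
```

Emit:
carry_out([
  {"grip": 0.5, "dp": [0, 0, 0.015], "rotation": [0, 0, 0]},
  {"grip": 0.5, "dp": [0, 0, 0.015], "rotation": [0, 0, 0]},
  {"grip": 0.5, "dp": [0, 0, 0.007], "rotation": [0, 0, 0]},
  {"grip": 0.5, "dp": [0, 0, 0], "rotation": [0, 0, 0]},
])

```text
time_s: 14.35
tool_pos: [0.5062, -0.1692, 0.0334]
tool_rot: [-179.4, -0.7, -7.3]
force: [-0.4, 0.1, 0.5]
grip_width: 0.0434
```

Emit:
carry_out([
  {"grip": 0.6, "dp": [-0.003, 0, 0.008], "rotation": [0, 0, 0]},
  {"grip": 0.7, "dp": [0, 0, 0.002], "rotation": [0, 0, 0]},
  {"grip": 1, "dp": [0, 0, 0], "rotation": [0, 0, 0]},
  {"grip": 1, "dp": [0, 0, 0], "rotation": [0, 0, 0]},
  {"grip": 1, "dp": [0, 0, 0], "rotation": [0, 0, 0]},
  {"grip": 1, "dp": [0, 0, 0], "rotation": [0, 0, 0]},
  {"grip": 1, "dp": [0, 0, 0], "rotation": [0, 0, 0]},
])

```text
time_s: 14.93
tool_pos: [0.5011, -0.1686, 0.0239]
tool_rot: [-179.3, -0.5, -7.4]
force: [1.4, -0.0, -1.6]
grip_width: 0.0114
```

Emit:
carry_out([
  {"grip": 1, "dp": [0.0005, 0, -0.003], "rotation": [0, 0, 0]},
  {"grip": 1, "dp": [0.0005, 0, -0.004], "rotation": [0, 0, 0]},
  {"grip": 1, "dp": [0.0005, 0, -0.004], "rotation": [0, 0, 0]},
  {"grip": 1, "dp": [0.0005, 0, -0.003], "rotation": [0, 0, 0]},
  {"grip": 1, "dp": [0, 0, 0], "rotation": [0, 0, 0]},
  {"grip": 1, "dp": [0, 0, 0], "rotation": [0, 0, 0]},
  {"grip": 1, "dp": [0, 0, 0], "rotation": [0, 0, 0]},
  {"grip": 1, "dp": [0, 0, 0], "rotation": [0, 0, 0]},
])

```text
time_s: 15.6
tool_pos: [0.5051, -0.1691, 0.0397]
tool_rot: [-179.4, -0.8, -7.3]
force: [-0.2, -0.8, -3.4]
grip_width: 0.0115
```

Run:
```python
from h import *
weigh(12)
```

```text
t 16.2 [ 0.5051 -0.1691  0.0398] [-179.36   -0.78   -7.34] F [ 0.64 -0.2  -3.49 -0.15 -0.06 -0.02] [0.47 0.49 0.62 0.03 0.03 0.03] w 0.0118
```

The right case reads about 3.5 N, so it is full. I lower it to about 3 mm raised, then push while turning it square.

Emit:
carry_out([
  {"grip": 1, "dp": [-0.0005, 0, 0.004], "rotation": [0, 0, 0]},
  {"grip": 1, "dp": [-0.0005, 0, 0.004], "rotation": [0, 0, 0]},
  {"grip": 1, "dp": [0, 0, 0.003], "rotation": [0, 0, 0]},
  {"grip": 1, "dp": [0.003, 0, 0.001], "rotation": [0, 0, -0.7]},
  {"grip": 1, "dp": [0.005, 0, 0], "rotation": [0, 0, -0.7]},
  {"grip": 1, "dp": [0.005, 0, 0], "rotation": [0, 0, -0.7]},
  {"grip": 1, "dp": [0.005, 0, 0], "rotation": [0, 0, -0.7]},
  {"grip": 1, "dp": [0.005, 0, 0], "rotation": [0, 0, -0.7]},
])

```text
time_s: 16.87
tool_pos: [0.5194, -0.1717, 0.0238]
tool_rot: [-179.3, 0.2, -3.7]
force: [-4.8, -0.2, 0.2]
grip_width: 0.0109
```

Emit:
carry_out([
  {"grip": 1, "dp": [0.003, 0, -0.003], "rotation": [0, 0, -0.5]},
  {"grip": 1, "dp": [0.005, 0, -0.001], "rotation": [0, 0, 0]},
  {"grip": 1, "dp": [0.005, 0, 0], "rotation": [0, 0, 0]},
  {"grip": 1, "dp": [0.005, 0, 0], "rotation": [0, 0, 0]},
  {"grip": 1, "dp": [0.005, 0, 0], "rotation": [0, 0, 0]},
  {"grip": 1, "dp": [0.005, 0, 0], "rotation": [0, 0, 0]},
])

```text
time_s: 17.37
tool_pos: [0.5506, -0.1742, 0.028]
tool_rot: [-179.3, 0.3, -3.1]
force: [-3.7, -0.1, -3.0]
grip_width: 0.0114
```

Emit:
carry_out([
  {"grip": 1, "dp": [0.004, 0, 0.001], "rotation": [0, 0, 0]},
  {"grip": 1, "dp": [0.004, 0, 0.001], "rotation": [0, 0, 0]},
  {"grip": 1, "dp": [0.002, 0, 0], "rotation": [0, 0, 0]},
  {"grip": 1, "dp": [0.002, 0, 0], "rotation": [0, 0, 0]},
])

```text
time_s: 17.7
tool_pos: [0.5649, -0.174, 0.0253]
tool_rot: [-179.3, 0.3, -3.0]
force: [-3.2, -0.3, -1.6]
grip_width: 0.0111
```

Emit:
carry_out([
  {"grip": 1, "dp": [0.002, 0, 0], "rotation": [0, 0, 0]},
  {"grip": 1, "dp": [0.002, 0, 0], "rotation": [0, 0, 0]},
])

```text
time_s: 17.87
tool_pos: [0.5672, -0.1744, 0.0244]
tool_rot: [-179.3, 0.5, -3.0]
force: [-9.9, -1.1, -2.5]
grip_width: 0.0114
```

Emit:
carry_out([
  {"grip": 1, "dp": [0.0015, 0, 0], "rotation": [0, 0, 0]},
  {"grip": 1, "dp": [0.0015, 0, 0.0005], "rotation": [0, 0, 0]},
  {"grip": 1, "dp": [0.002, 0, 0.0005], "rotation": [0, 0, 0]},
])

```text
time_s: 18.12
tool_pos: [0.567, -0.1746, 0.0237]
tool_rot: [-179.1, 1.2, -3.0]
force: [-10.4, 1.9, 8.2]
grip_width: 0.0115
```

The right case is against the trunking. Releasing it and going to the left case.

Emit:
carry_out([
  {"grip": 1, "dp": [0, 0, -0.0003], "rotation": [0, 0, 0]},
  {"grip": 0.5, "dp": [0, 0, 0], "rotation": [0, 0, 0]},
  {"grip": 0.5, "dp": [0, 0, 0], "rotation": [0, 0, 0]},
  {"grip": 0.5, "dp": [0, 0, 0], "rotation": [0, 0, 0]},
  {"grip": 0.5, "dp": [0, 0, -0.02], "rotation": [0, 1, 0]},
  {"grip": 0.5, "dp": [0, 0, -0.04], "rotation": [0, 0, 0]},
  {"grip": 0.5, "dp": [0, 0, -0.04], "rotation": [0, 0, 0]},
  {"grip": 0.5, "dp": [0, -0.02, -0.015], "rotation": [0, 0, 0]},
])

```text
time_s: 18.78
tool_pos: [0.573, -0.1599, 0.1438]
tool_rot: [-179.4, -0.5, -3.3]
force: [1.6, -0.9, 0.2]
grip_width: 0.0424
```

Emit:
carry_out([
  {"grip": 0.5, "dp": [-0.005, -0.04, 0], "rotation": [0, 0, 0]},
  {"grip": 0.5, "dp": [-0.005, -0.04, 0], "rotation": [0, 0, 0]},
  {"grip": 0.5, "dp": [-0.005, -0.04, 0], "rotation": [0, 0, 0]},
  {"grip": 0.5, "dp": [-0.005, -0.04, 0], "rotation": [0, 0, 0]},
  {"grip": 0.5, "dp": [-0.005, -0.04, 0], "rotation": [0, 0, -1]},
  {"grip": 0.5, "dp": [0, -0.04, 0], "rotation": [0, 0, -1]},
  {"grip": 0.5, "dp": [0, -0.04, 0], "rotation": [0, 0, -1]},
  {"grip": 0.5, "dp": [0, -0.04, 0], "rotation": [0, 0, 0]},
])

```text
time_s: 19.45
tool_pos: [0.5783, 0.1648, 0.1647]
tool_rot: [-179.1, -3.0, -1.1]
force: [0.9, -0.1, -0.2]
grip_width: 0.0435
```

Emit:
carry_out([
  {"grip": 0.5, "dp": [-0.015, -0.035, 0], "rotation": [0, -1.5, -0.7]},
  {"grip": 0.5, "dp": [-0.015, -0.03, 0.02], "rotation": [0, -1.5, -0.7]},
  {"grip": 0.5, "dp": [-0.004, -0.015, 0.025], "rotation": [0, 0, 0]},
  {"grip": 0.5, "dp": [0, 0, 0.02], "rotation": [0, 0, 0]},
  {"grip": 0.5, "dp": [0, 0, 0.01], "rotation": [0, 0, 0]},
  {"grip": 0.5, "dp": [0, 0, 0], "rotation": [0, 0, 0]},
  {"grip": 0.5, "dp": [0, 0, 0], "rotation": [0, 0, 0]},
])

```text
time_s: 20.03
tool_pos: [0.5485, 0.2738, 0.0953]
tool_rot: [-178.0, -1.1, 1.7]
force: [0.5, -0.4, -0.0]
grip_width: 0.0437
```

Run:
```python
from h import *
im=env.read_camera("top"); cv2.imwrite("pics/t2.png",cv2.resize(im[80:280,90:420],None,fx=2.4,fy=2.4,interpolation=cv2.INTER_CUBIC)[:,:,::-1])
```

```text
(no output)
```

View pics/t2.png

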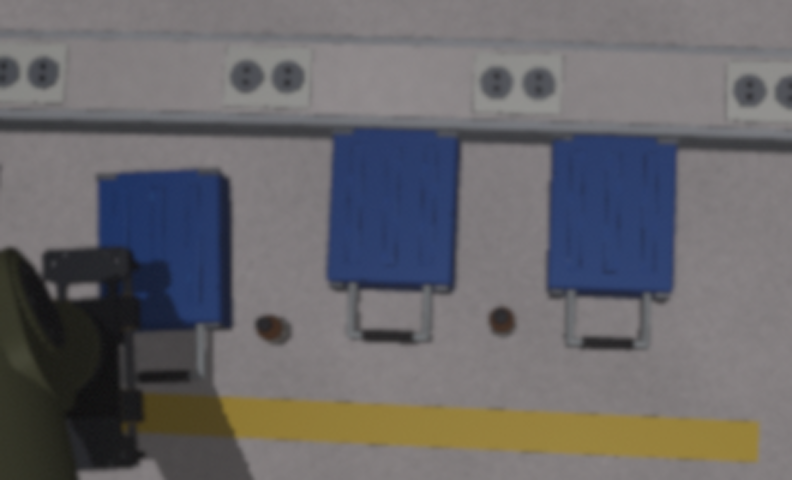

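The middle and right cases both sit flush against the trunking, and the droppers have not moved. Centring on the left bar.

Emit:
carry_out([
  {"grip": 0.5, "dp": [-0.004, 0.0135, 0.01], "rotation": [-1, -0.5, 0.7]},
  {"grip": 0.5, "dp": [0, 0.01, 0.015], "rotation": [-1, -0.5, 0.6]},
  {"grip": 0.5, "dp": [0, 0, 0.01], "rotation": [0, 0, 0]},
  {"grip": 0.5, "dp": [0, 0, 0], "rotation": [0, 0, 0]},
  {"grip": 0.5, "dp": [0, 0, 0], "rotation": [0, 0, 0]},
])

```text
time_s: 20.5
tool_pos: [0.5496, 0.2441, 0.0604]
tool_rot: [180.0, -0.3, -0.2]
force: [-0.5, -0.9, 0.6]
grip_width: 0.0434
```

Emit:
carry_out([
  {"grip": 0.5, "dp": [-0.005, -0.004, 0.01], "rotation": [0, 0, -0.5]},
  {"grip": 0.5, "dp": [-0.001, 0, 0.015], "rotation": [0, 0, 0]},
  {"grip": 0.5, "dp": [0, 0, 0.01], "rotation": [0, 0, 0]},
  {"grip": 0.5, "dp": [0, 0, 0], "rotation": [0, 0, 0]},
])

```text
time_s: 20.83
tool_pos: [0.5438, 0.249, 0.0235]
tool_rot: [-179.9, -0.4, 0.3]
force: [-0.2, -0.5, -1.1]
grip_width: 0.0438
```

Emit:
carry_out([
  {"grip": 1, "dp": [0, 0, 0], "rotation": [0, 0, 0]},
  {"grip": 1, "dp": [0, 0, 0], "rotation": [0, 0, 0]},
  {"grip": 1, "dp": [0, 0, 0], "rotation": [0, 0, 0]},
  {"grip": 1, "dp": [0, 0, 0], "rotation": [0, 0, 0]},
  {"grip": 1, "dp": [0, 0, 0], "rotation": [0, 0, 0]},
  {"grip": 1, "dp": [0, 0, -0.003], "rotation": [0, 0, 0]},
  {"grip": 1, "dp": [0, 0, -0.002], "rotation": [0, 0, 0]},
  {"grip": 1, "dp": [0, 0, 0], "rotation": [0, 0, 0]},
])

```text
time_s: 21.5
tool_pos: [0.5446, 0.2505, 0.0306]
tool_rot: [-179.9, -0.6, 0.4]
force: [-0.5, 0.8, -0.7]
grip_width: 0.0112
```

Run:
```python
from h import *
weigh(16)
```

```text
t 22.3 [0.5445 0.2503 0.03  ] [-179.88   -0.53    0.38] F [ 0.18  0.29 -1.29 -0.04 -0.01  0.05] [0.39 0.44 0.44 0.04 0.06 0.03] w 0.0117
```

The left case reads 1.3 N again, so it is empty. Drawing it forward about 77 mm while squaring it to the tape.

Emit:
carry_out([
  {"grip": 1, "dp": [-0.003, 0, 0.002], "rotation": [0, 0, 0.5]},
  {"grip": 1, "dp": [-0.006, 0, 0.002], "rotation": [0, 0, 0.5]},
  {"grip": 1, "dp": [-0.006, 0, 0], "rotation": [0, 0, 0.5]},
  {"grip": 1, "dp": [-0.006, 0, 0], "rotation": [0, 0, 0.5]},
  {"grip": 1, "dp": [-0.006, 0, 0], "rotation": [0, 0, 0.5]},
  {"grip": 1, "dp": [-0.006, 0, 0], "rotation": [0, 0, 0.5]},
  {"grip": 1, "dp": [-0.006, 0, 0], "rotation": [0, 0, 0.5]},
])

```text
time_s: 22.88
tool_pos: [0.5057, 0.2513, 0.027]
tool_rot: [-179.7, -0.9, -3.6]
force: [1.4, 0.4, 0.5]
grip_width: 0.0115
```

Emit:
carry_out([
  {"grip": 1, "dp": [-0.006, 0, 0.001], "rotation": [0, 0, 0]},
  {"grip": 1, "dp": [-0.006, 0, 0], "rotation": [0, 0, 0]},
  {"grip": 1, "dp": [-0.006, 0, 0], "rotation": [0, 0, 0]},
  {"grip": 1, "dp": [-0.006, 0, 0], "rotation": [0, 0, 0]},
  {"grip": 1, "dp": [-0.006, 0, 0], "rotation": [0, 0, 0]},
  {"grip": 1, "dp": [-0.006, 0, 0], "rotation": [0, 0, 0]},
  {"grip": 1, "dp": [0, 0, 0], "rotation": [0, 0, 0]},
])

```text
time_s: 23.47
tool_pos: [0.4662, 0.2542, 0.0268]
tool_rot: [-179.6, -1.1, -3.6]
force: [1.4, -0.4, 3.5]
grip_width: 0.0115
```

Emit:
carry_out([
  {"grip": 1, "dp": [0, 0, 0.001], "rotation": [0, 0, 0]},
  {"grip": 0.5, "dp": [0, 0, 0], "rotation": [0, 0, 0]},
  {"grip": 0.5, "dp": [0, 0, 0], "rotation": [0, 0, 0]},
  {"grip": 0.5, "dp": [0, 0, 0], "rotation": [0, 0, 0]},
  {"grip": 0.5, "dp": [0, 0, -0.02], "rotation": [0, 0, 0]},
  {"grip": 0.5, "dp": [0, 0, -0.04], "rotation": [0, 0, 0]},
  {"grip": 0.5, "dp": [0, 0, -0.04], "rotation": [0, 0, 0]},
  {"grip": 0.5, "dp": [0, 0, -0.04], "rotation": [0, 0, 0]},
])

```text
time_s: 24.13
tool_pos: [0.4527, 0.2484, 0.1565]
tool_rot: [179.2, 0.5, -3.6]
force: [1.2, 0.1, 0.9]
grip_width: 0.0422
```

Emit:
carry_out([
  {"grip": 0.5, "dp": [0, -0.04, -0.02], "rotation": [0, 0, 0]},
  {"grip": 0.5, "dp": [0, -0.04, -0.01], "rotation": [0, 0, 0]},
  {"grip": 0.5, "dp": [0, -0.04, 0], "rotation": [0, 0, 0]},
  {"grip": 0.5, "dp": [0, -0.04, 0], "rotation": [0, 0, 0]},
  {"grip": 0.5, "dp": [0, -0.04, 0], "rotation": [0, 0, 0]},
  {"grip": 0.5, "dp": [0, -0.04, 0], "rotation": [0, 0, 0]},
  {"grip": 0.5, "dp": [0, 0, 0], "rotation": [0, 0, 0]},
])

```text
time_s: 24.72
tool_pos: [0.4726, 0.4955, 0.1936]
tool_rot: [179.9, 0.2, -4.1]
force: [-2.8, 1.0, -0.9]
grip_width: 0.0437
```

Run:
```python
from h import *
im=env.read_camera("top"); s=env.read_camera("side")
cv2.imwrite("pics/t3.png",cv2.resize(im[80:290,60:430],None,fx=2.1,fy=2.1,interpolation=cv2.INTER_CUBIC)[:,:,::-1]); cv2.imwrite("pics/s3.png",s[:,:,::-1])
```

```text
(no output)
```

View pics/t3.png

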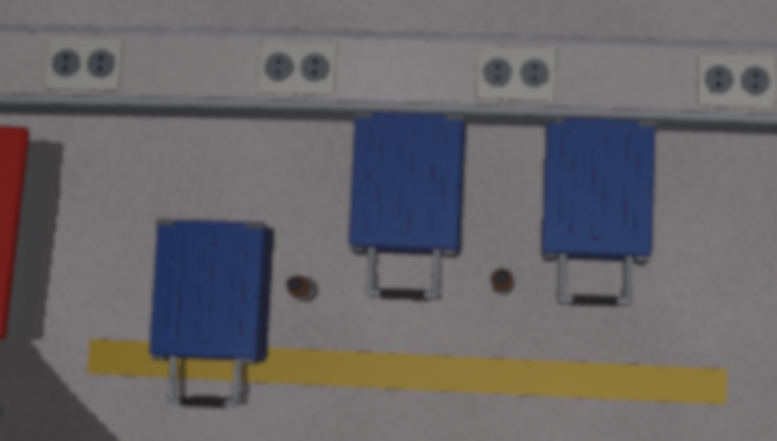

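View pics/s3.png

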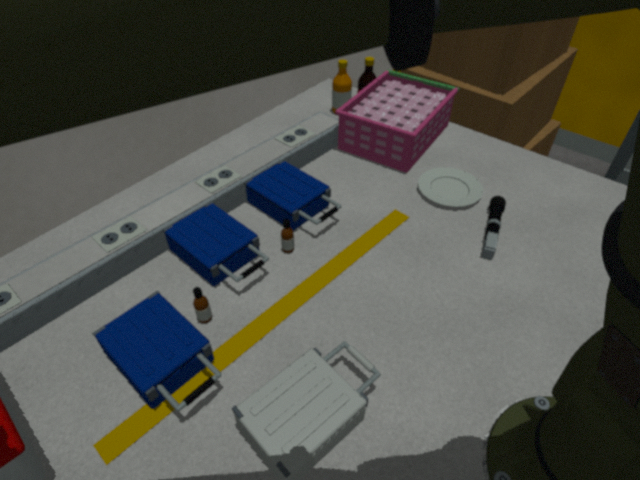

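The top view shows the left case's front edge over the tape at (210,358) and the other two against the trunking. The side view shows all three flat, the droppers in place and the arm clear. A numeric check follows.

Run:
```python
from h import *
cr=lambda P:np.array(P)/2.1+[60,80]-.3
C=dict(L=[(158,220),(270,224),(265,360),(151,357)],M=[(356,113),(464,116),(459,250),(351,246)],R=[(546,118),(655,122),(650,257),(543,253)])
S=dict(L=(203,402),M=(402,294),R=(594,300))
for k in C:
    w=unproj("top",cr(C[k]),.058)[:,:2]; s=unproj("top",cr([S[k]]),.047)[0,:2]; c=w.mean(0)
    l=(w[0]+w[3]-w[1]-w[2])/2; d=c-s; s=s+[.002,0]
    a=np.arctan2(d[1],d[0]); y=np.radians(-3.2)
    fr=s+.048*np.array([np.cos(y),np.sin(y)]); bk=s+.198*np.array([np.cos(y),np.sin(y)])
    print(k,"yaw",np.degrees([np.arctan2(-l[0],l[1]),a]).round(1),"front-tape",(fr[0]-(.4969+.0697*(fr[1]-.037))).round(4),"back-trunk",(bk[0]-(.777+.0555*bk[1])).round(4))
a=blue(cv2.imread("pics/side0.png")[:,:,::-1].copy())
o=env.get_obs(); print(o["time_s"],o["force"])
```

```text
L yaw [-3.1 -5.5] front-tape 0.0041 back-trunk -0.1248
M yaw [-3.4 -4. ] front-tape 0.1321 back-trunk 0.0001
R yaw [-3.4 -3.6] front-tape 0.1354 back-trunk 0.0004
24.8167 [-0.9223823   0.05024836  0.43082541]
```

```bash
python3 -c "
from cell import env
print(env.sign_off())"
```

```text
the job is handed in; nothing more can be done
None
```

I lifted and weighed all three cases, left to right, then moved each to its place and handed the job in at about 25 s; sign-off gives no verdict.

| Case | Load at bar | Result | Final position |
|---|---|---|---|
| Left | 1.55 N, then 1.3 N when re-weighed | Empty | Front edge about 4 mm from the tape's middle line |
| Middle | 2.8 N | Full | Back edge within 1 mm of the trunking |
| Right | 3.5 N | Full | Back edge within 1 mm of the trunking |

- **Flushness:** the camera calibration is only good to about 2 mm. Both trunking contacts were also felt by force: at the end they took about 10 and 13 N and would not move further.
- **Squareness:** the middle and right cases are at about -3.4 to -4.0°, against -3.2° for the trunking. The two readings for the left case disagree, at -3.1° and -5.5°. Both are inside the tolerance to the tape, which lies at about -4°.
- **Other things:** the last pictures show the cases flat and the gripper clear. The droppers, plate and refractometer looked unmoved by eye; I did not measure them.
- **Less certain:** the left case's load read above the expected 1 N. The two weighings agreed and both were well below the full cases. My first grip on the left case was too high, so I opened, lowered and gripped again before lifting.

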